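# Roll the amber tube up the feed gutter to its stop

### The arm

A 6-joint arm with a two-finger parallel gripper is mounted at the origin on the work surface. World frame = base frame: x ahead of the robot, y to its left, z up, the work surface at z = 0. Lengths are in m, angles in rad, forces in N, time in s.
With the tool pointing down it reaches from about 0.425 to 1.125 m from the base axis. Payload 14.9 kg.
Tool frame: the origin (TCP) lies at the very end of the fingers, on their centre line; the grasp point (between the pads) lies 19 mm behind it; z points along the fingers, y is the direction in which the jaws open and shut (so a half turn about z gives the same grasp; the last joint's range is limited). The gripper opens to 91 mm and grips with 3 to 60 N. Pads are 32 mm wide; open, the fingers measure 118 mm over their backs; the gripper's body (76 mm by 178 mm) begins 60 mm behind the grasp point.
Start: joints at [1.262, 0.379, 1.734, -0, 1.028, -0.033], TCP at [0.191, 0.674, 0.214] pointing down, gripper open.
Joint ranges: [-2.77, 2.77], [-0.74, 2.19], [0, 2.66], [-1.06, 4.2], [0.31, 2.87], [-3.08, 3.08]. Speed limits (rad/s): [1.89, 1.89, 2.39, 3.14, 3.14, 3.14].

### API

Orientations are given as a 3x3 rotation matrix whose columns are the frame's x, y, z axes.
In Python, from station import env gives the robot as it stands.
- The arm moves only by the shell command python3 -m handwheel 'ROWS' [FORCE]. ROWS is JSON, a list that holds one entry, the list of rows, each a list of 5 numbers: the shift along the tool's x, y, z in mm, then the turn about the tool's z in degrees, then the opening, from 0 (shut) to 1 (fully open). A call has 1 to 8 rows; each row shifts and turns the pose as measured when the row begins, along the tool's axes as they then stand; what a row does not reach is not made up. A row lasts 1/8 s, in which the tool goes at most 62.5 mm and 10.7 degrees, less where a joint would pass 70% of its speed; a pose out of reach is approached as far as the arm can. A call is refused whole if a number of a shift passes 62.5 or a number of a turn 10.7, either way. A call with a gripper value outside its range is refused whole. The fingers move at their own pace and stop on an object; FORCE is the grip in N (left out, the last holds). Time passes only in rows, so rows that do not move let the fingers close. It gives the time, the measured TCP pose, the force and the opening at its end, in the units of the state.
- env.read_state(): the state, without advancing time (a new reading comes with each control period).
- env.grab_frame(name): name is "side" or "top" or "wrist"; returns a dict with "image" (384x512x3 uint8, blue, green, red), "K" (3x3 intrinsics, pixels), "pose" (4x4, takes a point from camera to world coordinates). Camera axes: x right, y up, looking along -z (the intrinsics and any distortion apply to the point x, -y, -z); pixel columns grow to the right and rows downward; lengths in m; the calibration is good to about 2 mm. A picture is of the moment at which its call begins. There is no depth.
- env.hand_in(): hands the job in, once; it reports no verdict.
The state is a dict: "clock": time; "joint_pos": joint angles; "dq": joint speeds; "joint_torque": joint torques, N m; "tool_pos": TCP position; "ee_rot": TCP orientation; "ft_force": force on the tool from outside, world axes, zero at the start; "wrist_torque": the same for the moment, N m; "finger_gap": opening from 0.0 (shut) to 1.0 (fully open).
Only numpy, scipy, OpenCV 4.12 (cv2) and the standard library are available. Lean on these libraries where they do the work, as an engineer would, in place of code of your own. Each camera call takes 0.05 s, during which the arm holds its last target. There are 200 camera calls.

### The job

One lane of the sloped two-lane gutter on the glassblower's bench holds an amber glass tube with corks in its ends. With your fingertips, push it gently up its lane and over the crest so that it settles in the dip against the wooden stop board and does not roll back; it is glass, so do not shove it hard, and do not pick it up. Leave the green tube in the other lane at the bottom, and do not disturb the grinding disc or the jar.

Things in the scene. Friction and masses are not known exactly. Their poses are not given: they have to be found in the camera images.
- gutter: Fixed two-lane metal gutter, 279 x 143 mm, at a new place and yaw each time. Origin on the bench, under the wall between the lanes; x level, towards the uphill end, roughly away from the robot; y left, z up. Lane centres y = +34.5 and -34.5 mm, 64 mm wide inside; walls 5 mm thick, 16 mm above the floor. The floor rises straight from height 14 mm at x = -162 mm (open low end) to the crest.
- slope (a point): Point on the gutter's crest, mid-width (gutter x = +50 mm, y = 0, height 48 mm). Its x points up along the rising lane floor (slope 0.16 rad), y left, z square to that floor: a tube lying on the slope has its centre at z = 22 mm. Let go on the slope, a tube rolls back down; once its centre is past gutter x = +58 mm it rolls into the dip by itself and stays.
- seat (a point): Point at gutter x = +76.5 mm, y = 0, height 63 mm, axes as the gutter's. A tube lying in the dip against the stop has its centre at this x and height, y = +34.5 or -34.5 mm by lane. Beyond the crest the floor dips at 0.30 rad to the stop: a wooden board across both lanes, near face at gutter x = +98.5 mm, top 88 mm high.
- rest_bar (a point): Middle of the red bar across both lanes near the low end (gutter x = -114 mm, y = 0, on the floor, height 22 mm), 5 mm proud of the floor. The tubes lie against its uphill side at the start.
- amber_tube: The tube to push: closed cylinder of amber glass, 44 mm in diameter, 60 mm long, with a cork 36 mm in diameter flush in each end; 56 to 112 g, loose. Origin at its centre; y is the cylinder's axis (lies across the lane), x and z turn as it rolls. Starts at the bottom of either lane, centre at gutter x = -102 mm, height 46 mm.
- green_tube: The same tube in green glass, at the bottom of the other lane. Origin at its centre. To be left alone.
- disc: Bystander: grey grinding disc 100 mm in diameter, 20 mm thick, lying flat on the bench to the right (-y) of the gutter. Origin at the centre of its underside.
- jar: Bystander: clear glass jar with a blue cap, 56 mm in diameter and 85 mm tall, upright on the bench to the left (+y) of the gutter. Origin at the centre of its underside.
Things that resemble listed ones, but are neither listed nor needed, are in the scene too. What is meant by the amber_tube is not black, and is the smaller of those in its own colour.

How it is judged:
By the outcome, as a careful person would: the job done as asked, in the order asked, and still so for the second after the job is handed in, with the robot touching nothing.
It also fails if it takes over 35 s, if anything falls off the work surface, if the arm or the gripper's body presses on something with over 40 N, if the wrist force passes 120 N, or if a joint passes its speed limit or range.

## Working session

There is one attempt and no reset: what is moved stays moved. The work goes in short steps, Python scripts to look and compute and a shell command to move; the robot and the scene stay as the last step left them, time stands still between calls to the robot, and variables do not carry over. Pictures are saved under pics/ and viewed, about 8 in all and at most 12, crops included, and the job is handed in when it is done.

```bash
mkdir -p pics; python3 - <<'E'
from station import env
import cv2,numpy as np,pickle
F={n:env.grab_frame(n) for n in("side","top")}
pickle.dump(F,open("f0.pkl","wb"))
for n in F:
    cv2.imwrite(f"pics/{n}0.png",F[n]["image"]); print(n,F[n]["K"].tolist(),np.round(F[n]["pose"],3).tolist(),[k for k in F[n]])
s=env.read_state();print(s)
E
```

```text
side [[457.84696372826073, 0.0, 248.15731702857698], [0.0, 457.84696372826073, 187.35950605041117], [0.0, 0.0, 1.0]] [[0.792, 0.411, -0.452, 0.075], [-0.611, 0.54, -0.579, -0.602], [0.006, 0.734, 0.679, 0.813], [0.0, 0.0, 0.0, 1.0]] ['image', 'K', 'pose']
top [[407.82711080803887, 0.0, 251.16654495377372], [0.0, 407.82711080803887, 186.8660596134996], [0.0, 0.0, 1.0]] [[-0.16, 0.967, -0.198, 0.388], [-0.987, -0.155, 0.037, 0.043], [0.005, 0.201, 0.98, 0.89], [0.0, 0.0, 0.0, 1.0]] ['image', 'K', 'pose']
{'clock': 0.1, 'joint_pos': array([ 1.26170984e+00,  3.79367912e-01,  1.73473926e+00, -1.25138750e-05,
        1.02846668e+00, -3.33281940e-02]), 'dq': array([-0.00063954, -0.00034971, -0.00246407, -0.00053003,  0.0005105 ,
        0.00038082]), 'joint_torque': array([ 7.91653620e-04, -7.65042615e+01, -4.35290873e+01,  6.52781432e-02,
        3.98529076e-02, -1.34961542e-05]), 'tool_pos': array([0.19051155, 0.67320313, 0.21333723]), 'ee_rot': array([[-9.62220765e-01,  2.72270299e-01, -2.88258611e-04],
       [ 2.72270451e-01,  9.62220308e-01, -9.37960411e-04],
       [ 2.19895278e-05, -9.81009287e-04, -9.99999519e-01]]), 'ft_force': array([-1.03972068,  0.46711166, -0.00670805]), 'wrist_torque': array([0.0024437 , 0.05720078, 0.04273985]), 'finger_gap': 0.9983791780479317}
```

View pics/top0.png

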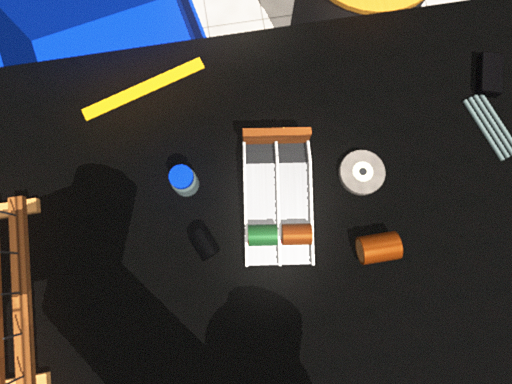

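View pics/side0.png

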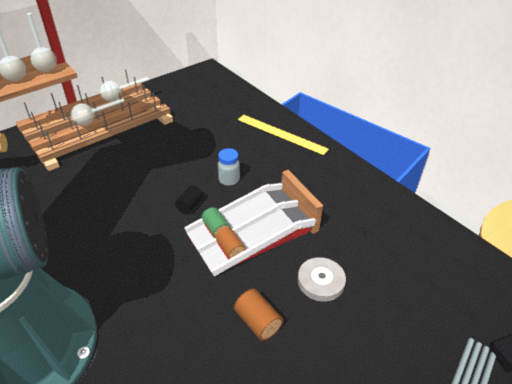

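```bash
python3 - <<'E'
import cv2,numpy as np,pickle
F=pickle.load(open("f0.pkl","rb"))
a=cv2.resize(F["top"]["image"][115:275,230:330],None,fx=3.6,fy=3.6,interpolation=cv2.INTER_CUBIC)
b=cv2.resize(F["side"]["image"][165:280,180:330],None,fx=2.9,fy=2.9,interpolation=cv2.INTER_CUBIC)
c=np.zeros((580,800,3),np.uint8);c[:a.shape[0],:a.shape[1]]=a;c[:b.shape[0],362:362+b.shape[1]]=b[:,:438]
cv2.imwrite("pics/crop0.png",c)
def ray(n,u,v):
    K,P=F[n]["K"],F[n]["pose"];d=P[:3,:3]@np.array([(u-K[0,2])/K[0,0],-(v-K[1,2])/K[1,1],-1]);return P[:3,3],d
def onz(n,u,v,z):
    o,d=ray(n,u,v);return o+d*(z-o[2])/d[2]
for n in F:
    im=F[n]["image"];h=cv2.cvtColor(im,cv2.COLOR_BGR2HSV)
    for nm,lo,hi,z in(("orange",(3,130,60),(20,255,255),.05),("green",(45,80,30),(85,255,255),.05)):
        k,l,st,ce=cv2.connectedComponentsWithStats(cv2.inRange(h,lo,hi))
        for i in range(1,k):
            if st[i,4]>150:
                r=cv2.minAreaRect(np.argwhere(l==i)[:,::-1].astype(np.float32))
                print(n,nm,st[i],np.round(ce[i],1),np.round(cv2.boxPoints(r),1).tolist(),np.round(onz(n,*ce[i],z),3))
E
```

```text
side orange [  0  57  76  44 980] [35.1 79.9] [[-9.300000190734863, 67.0999984741211], [67.0, 45.599998474121094], [76.30000305175781, 78.5], [0.0, 100.0]] [0.344 0.882 0.05 ]
side orange [ 49 126  29  18 166] [ 62.8 134. ] [[48.900001525878906, 134.0], [74.0, 125.0999984741211], [77.4000015258789, 134.8000030517578], [52.400001525878906, 143.8000030517578]] [0.304 0.537 0.05 ]
side orange [282 170  41  57 464] [300.5 197.2] [[274.8999938964844, 178.89999389648438], [289.29998779296875, 166.60000610351562], [330.70001220703125, 215.1999969482422], [316.29998779296875, 227.5]] [ 0.662 -0.055  0.05 ]
side orange [216 227  29  32 464] [227.7 240.4] [[211.6999969482422, 234.8000030517578], [227.6999969482422, 223.60000610351562], [244.5, 247.60000610351562], [228.60000610351562, 258.79998779296875]] [ 0.443 -0.059  0.05 ]
side orange [ 234  289   49   52 1277] [255.9 311.7] [[228.89999389648438, 306.20001220703125], [251.6999969482422, 284.79998779296875], [286.1000061035156, 321.5], [263.29998779296875, 342.8999938964844]] [ 0.382 -0.236  0.05 ]
side green [201 207  27  27 375] [212.8 2
[... 776 characters left out ...]
224.89999389648438], [310.79998779296875, 223.6999969482422], [311.6000061035156, 242.89999389648438], [282.1000061035156, 244.10000610351562]] [ 0.445 -0.066  0.05 ]
top orange [ 355  231   49   34 1286] [379.3 247.5] [[353.5, 237.10000610351562], [399.8999938964844, 229.39999389648438], [404.6000061035156, 257.8999938964844], [358.29998779296875, 265.6000061035156]] [ 0.391 -0.228  0.05 ]
top orange [  0 295  13  89 368] [  1.8 346.4] [[0.0, 383.0], [0.0, 295.0], [12.0, 295.0], [12.0, 383.0]] [0.322 0.539 0.05 ]
top green [248 225  29  21 533] [262.4 234.9] [[247.8000030517578, 225.5], [275.8999938964844, 224.5], [276.70001220703125, 244.0], [248.5, 245.10000610351562]] [0.455 0.004 0.05 ]
```

View pics/crop0.png

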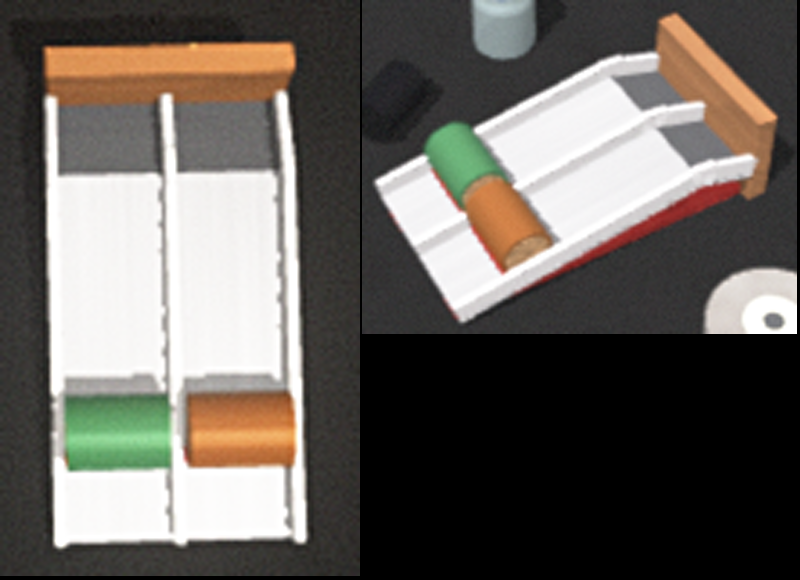

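Candidates for the amber tube:
- Amber tube in the gutter's right lane, top (297,234) / side (228,240).
- Loose larger amber cylinder, top (380,248).
- Black cylinder, top (203,240).

The crop shows the lane one has cork ends, and its 30 px length is less than the loose one's 47 px. It is the smaller amber one, so it's the one meant. The green tube is in the left lane at top (262,235).

```bash
cat > h.py <<'E'
import numpy as np,pickle,cv2
from scipy.optimize import least_squares
def proj(f,p):
    K,P=f["K"],f["pose"];c=(np.atleast_2d(p)-P[:3,3])@P[:3,:3]
    return np.c_[K[0,2]+K[0,0]*c[:,0]/-c[:,2],K[1,2]-K[1,1]*c[:,1]/-c[:,2]]
def g2w(q,p):
    c,s=np.cos(q[2]),np.sin(q[2]);p=np.atleast_2d(p)
    return np.c_[q[0]+c*p[:,0]-s*p[:,1],q[1]+s*p[:,0]+c*p[:,1],p[:,2]]
E
python3 - <<'E'
from h import *
from station import env
F=pickle.load(open("f0.pkl","rb"))
T=lambda u,v:(230+u/3.6,115+v/3.6)
S=lambda u,v:(180+(u-362)/2.9,165+v/2.9)
G=[(-.162,.069,.030),(-.162,0,.030),(-.162,-.069,.030),(.117,.0715,.088),(.117,-.0715,.088),(.0985,.0715,.088),(.0985,-.0715,.088)]
tp=[T(60,545),T(180,543),T(300,541),T(45,46),T(293,43),T(45,75),T(293,72)]
Gs=[(-.162,.069,.030),(-.162,-.069,.030),(.0985,.0715,.088),(.0985,-.0715,.088)]
sp=[S(379,183),S(460,310),S(659,24),S(758,124)]
am=(-.102,-.0345,.046);gr=(-.102,.0345,.046)
r=lambda q:np.r_[(proj(F["top"],g2w(q,G))-tp).ravel(),(proj(F["side"],g2w(q,Gs))-sp).ravel()]
o=least_squares(r,[.55,-.05,0],loss="soft_l1");q=o.x
print("gutter",q.round(4),r(q).round(1))
for n,a,g in(("top",(296.7,234),(262.4,234.9)),("side",(227.7,240.4),(212.8,218.5))):
    print(n,proj(F[n],g2w(q,[am,gr])).round(1),a,g)
np.save("q.npy",q)
for x in(-.1395,-.1,.022,.027):print(x,g2w(q,(x,-.0345,0)).round(4),np.hypot(*g2w(q,(x,-.0345,0))[0,:2]))
E
```

```text
gutter [ 0.5495 -0.045  -0.1349] [ 0.4 -0.6  0.4 -0.9  0.3 -1.2  0.1  0.4  0.2 -0.3  0.3  0.9  0.7  0.2
 -0.4 -0.5 -1.4 -2.  -1.  -1.9 -0.2  0.1]
top [[296.5 234.8]
 [263.1 235.7]] (296.7, 234) (262.4, 234.9)
side [[229.6 243.2]
 [215.3 223. ]] (227.7, 240.4) (212.8, 218.5)
-0.1395 [[ 0.4066 -0.0605  0.    ]] 0.41111324997125465
-0.1 [[ 0.4458 -0.0658  0.    ]] 0.4506103045237795
0.022 [[ 0.5667 -0.0822  0.    ]] 0.572603772958772
0.027 [[ 0.5716 -0.0829  0.    ]] 0.5776035641275375
```

```bash
cat >> h.py <<'E'
def plan(tgt,yawt,n,nt,st):
    "rows: n equal world shifts to tgt, turning tool-y to yawt over nt rows"
    p,R=st["tool_pos"],st["ee_rot"];y=np.arctan2(R[1,1],R[0,1]);dy=(yawt-y)
    D=(np.array(tgt)-p)/n*1000
    for i in range(n):
        k=min(i,nt)/nt;a=dy*k;Rz=np.array([[np.cos(a),-np.sin(a),0],[np.sin(a),np.cos(a),0],[0,0,1]])
        print((((Rz@R).T@D).round(1)).tolist(),round(-np.degrees(dy/nt) if i<nt else 0,2))
E
python3 - <<'E'
from h import *
from station import env
s=env.read_state();s["tool_pos"]=s["tool_pos"]+[0,0,.11];q=np.load("q.npy")
plan([.455,-.067,.3233],q[2],14,8,s)
E
```

```text
[-32.6, -45.7, 0.0] 10.24
[-40.2, -39.2, 0.0] 10.24
[-46.5, -31.4, 0.0] 10.24
[-51.4, -22.7, 0.0] 10.24
[-54.6, -13.2, 0.0] 10.24
[-56.1, -3.3, 0.0] 10.24
[-55.7, 6.8, -0.0] 10.24
[-53.6, 16.6, -0.0] 10.24
[-49.9, 25.8, -0.0] 0
[-49.9, 25.8, -0.0] 0
[-49.9, 25.8, -0.0] 0
[-49.9, 25.8, -0.0] 0
[-49.9, 25.8, -0.0] 0
[-49.9, 25.8, -0.0] 0
```

```bash
python3 -m handwheel '[[[0,0,-55,0,0],[0,0,-55,0,0],[-33,-46,0,10.2,0],[-40,-39,0,10.2,0],[-46,-31,0,10.2,0],[-51,-23,0,10.2,0],[-55,-13,0,10.2,0],[-56,-3,0,10.2,0]]]' 10
python3 - <<'E'
from h import *
from station import env
s=env.read_state();q=np.load("q.npy")
plan([.455,-.067,s["tool_pos"][2]],q[2],9,4,s)
E
```

```text
clock: 1.1
tool_pos: [0.3017, 0.3476, 0.325]
ee_rot: [[-0.197, 0.98, -0.001], [0.98, 0.197, -0.005], [-0.004, -0.002, -1.0]]
ft_force: [0.2, 0.9, -0.0]
finger_gap: 0.15
[-48.5, 7.6, 0.2] 4.77
[-47.7, 11.6, 0.2] 4.77
[-46.6, 15.6, 0.2] 4.77
[-45.1, 19.4, 0.2] 4.77
[-43.4, 23.1, 0.1] 0
[-43.4, 23.1, 0.1] 0
[-43.4, 23.1, 0.1] 0
[-43.4, 23.1, 0.1] 0
[-43.4, 23.1, 0.1] 0
```

```bash
python3 -m handwheel '[[[-48,8,0,4.8,0],[-48,12,0,4.8,0],[-47,16,0,4.8,0],[-45,19,0,4.8,0],[-43,23,0,0,0],[-43,23,0,0,0],[-43,23,0,0,0],[-43,23,0,0,0]]]'
python3 - <<'E'
from h import *
from station import env
s=env.read_state();q=np.load("q.npy");print(s["joint_pos"].round(3))
plan(g2w(q,(-.139,-.0345,.15))[0],q[2],4,1,s)
E
```

```text
clock: 2.1
tool_pos: [0.4354, -0.0343, 0.3264]
ee_rot: [[0.15, 0.989, 0.001], [0.989, -0.15, -0.004], [-0.004, 0.002, -1.0]]
ft_force: [0.8, 0.6, 0.9]
finger_gap: 0.006
[-0.13  -0.2    2.151 -0.004  1.189  0.023]
[-7.4, -6.1, 44.1] -0.92
[-7.3, -6.2, 44.1] 0
[-7.3, -6.2, 44.1] 0
[-7.3, -6.2, 44.1] 0
```

```bash
python3 -m handwheel '[[[-7,-6,44,-0.9,0],[-7,-6,44,0,0],[-7,-6,44,0,0],[-7,-6,44,0,0],[0,0,0,0,0]]]'
cat >> h.py <<'E'
def gp(st,q):
    p=st["tool_pos"];c,s=np.cos(q[2]),np.sin(q[2]);d=p[:2]-q[:2]
    return np.array([c*d[0]+s*d[1],-s*d[0]+c*d[1],p[2]])
E
python3 - <<'E'
from h import *
from station import env
s=env.read_state();q=np.load("q.npy");print(s["joint_pos"].round(3),"gutter",gp(s,q).round(4))
E
```

```text
clock: 2.72
tool_pos: [0.4077, -0.0634, 0.1464]
ee_rot: [[0.14, 0.99, 0.002], [0.99, -0.14, -0.004], [-0.004, 0.003, -1.0]]
ft_force: [0.3, 0.1, -0.9]
finger_gap: 0.004
[-0.208  0.019  2.331 -0.005  0.789 -0.064] gutter [-0.1381 -0.0372  0.1464]
```

```bash
python3 -m handwheel '[[[3,-3.5,20,0.3,0],[0,-1,30,0,0],[0,0,30,0,0]]]'
python3 - <<'E'
from h import *
from station import env
s=env.read_state();q=np.load("q.npy");print(s["joint_pos"].round(3),"gutter",gp(s,q).round(4))
for n in("wrist","side"): cv2.imwrite(f"pics/{n}1.png",env.grab_frame(n)["image"])
a=cv2.imread("pics/wrist1.png");b=cv2.imread("pics/side1.png")[160:290,170:340]
b=cv2.resize(b,None,fx=2.4,fy=2.4);a=cv2.resize(a,(390,292))
c=np.zeros((320,800,3),np.uint8);c[:292,:390]=a;c[:312,392:392+408]=b;cv2.imwrite("pics/c1.png",c)
E
```

```text
clock: 3.1
tool_pos: [0.4097, -0.0605, 0.0711]
ee_rot: [[0.145, 0.989, 0.012], [0.989, -0.145, -0.006], [-0.004, 0.012, -1.0]]
ft_force: [0.8, -0.2, -0.9]
finger_gap: -0.001
[-0.201  0.183  2.353 -0.007  0.594 -0.049] gutter [-0.1364 -0.0341  0.0711]
```

View pics/c1.png

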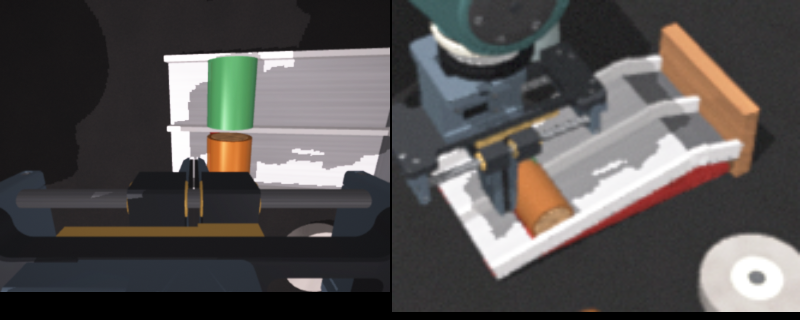

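The view shows the shut fingers standing in the right lane just behind the amber tube, crop (500,190), with the tube untouched. TCP x is a few mm short of plan, so I'll step back before lowering.

```bash
python3 -m handwheel '[[[0,-7,0,0,0],[0,0,0,0,0]]]'
python3 - <<'E'
from h import *
from station import env
s=env.read_state();q=np.load("q.npy");print(s["joint_pos"].round(3),"gutter",gp(s,q).round(4))
E
```

```text
clock: 3.45
tool_pos: [0.4024, -0.0593, 0.0724]
ee_rot: [[0.145, 0.989, 0.01], [0.989, -0.145, -0.006], [-0.004, 0.01, -1.0]]
ft_force: [-0.2, -1.1, -0.9]
finger_gap: 0.004
[-0.201  0.17   2.365 -0.007  0.596 -0.05 ] gutter [-0.1439 -0.0339  0.0724]
```

```bash
python3 -m handwheel '[[[0,-1,13,0,0],[0,-1,13,0,0],[0,-1,10,0,0],[0,0,0,0,0]]]'
python3 - <<'E'
from h import *
from station import env
s=env.read_state();q=np.load("q.npy");print(s["joint_pos"].round(3),"gutter",gp(s,q).round(4))
E
```

```text
clock: 3.95
tool_pos: [0.4005, -0.0592, 0.0352]
ee_rot: [[0.145, 0.989, 0.012], [0.989, -0.145, -0.006], [-0.004, 0.013, -1.0]]
ft_force: [0.1, -0.0, 1.1]
finger_gap: 0.006
[-0.202  0.259  2.371 -0.008  0.5   -0.049] gutter [-0.1457 -0.034   0.0352]
```

```bash
python3 -m handwheel '[[[0,4,0,-0.5,0],[0,4,-0.6,0,0],[0,5,-0.8,0,0],[0,6,-0.9,0,0],[0,6,-0.9,0,0],[0,6,-0.9,0,0],[0,6,-0.9,0,0],[0,6,-0.9,0,0]]]'
python3 - <<'E'
from h import *
from station import env
s=env.read_state();q=np.load("q.npy");print("gutter",gp(s,q).round(4))
f=env.grab_frame("top");cv2.imwrite("pics/top2.png",cv2.resize(f["image"][110:290,180:360],None,fx=3,fy=3))
E
```

```text
clock: 4.95
tool_pos: [0.4456, -0.0654, 0.0424]
ee_rot: [[0.136, 0.991, 0.011], [0.991, -0.136, -0.006], [-0.004, 0.011, -1.0]]
ft_force: [-2.5, 1.2, 3.3]
finger_gap: 0.005
gutter [-0.1003 -0.0341  0.0424]
```

View pics/top2.png

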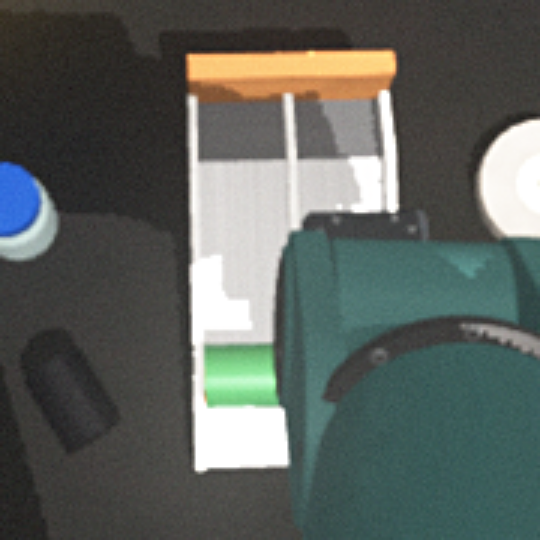

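Green (crop 240,375) is unmoved. The amber tube is hidden under the arm here, and contact force is a gentle ~3 N. I'll carry on and check from the side.

```bash
python3 -m handwheel '[[[0,6,-0.9,0,0],[0,6,-0.9,0,0],[0,6,-0.9,0,0],[0,6,-0.9,0,0],[0,6,-0.9,0,0],[0,6,-0.9,0,0],[0,6,-0.9,0,0],[0,6,-0.9,0,0]]]'
python3 - <<'E'
from h import *
from station import env
s=env.read_state();q=np.load("q.npy");print("gutter",gp(s,q).round(4))
f=env.grab_frame("side");cv2.imwrite("pics/side2.png",cv2.resize(f["image"][150:290,170:350],None,fx=3,fy=3))
E
```

```text
clock: 6.0
tool_pos: [0.497, -0.0724, 0.0508]
ee_rot: [[0.136, 0.991, 0.011], [0.991, -0.136, -0.006], [-0.004, 0.012, -1.0]]
ft_force: [-2.1, 1.0, 2.2]
finger_gap: 0.007
gutter [-0.0484 -0.0341  0.0508]
```

View pics/side2.png

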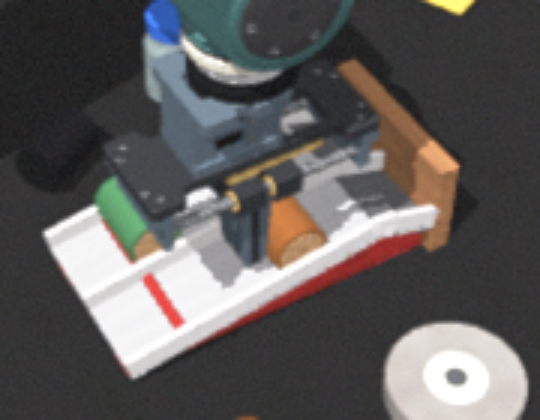

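The tube is mid-slope ahead of the fingertip at crop (295,235). Green and the disc are untouched.

```bash
python3 -m handwheel '[[[0,6,-0.9,0,0],[0,6,-0.9,0,0],[0,6,-0.9,0,0],[0,6,-0.9,0,0],[0,6,-0.9,0,0],[0,6,-0.9,0,0],[0,6,-0.9,0,0],[0,6,-0.9,0,0]]]'
python3 - <<'E'
from h import *
from station import env
s=env.read_state();q=np.load("q.npy");print("gutter",gp(s,q).round(4))
E
python3 -m handwheel '[[[0,5,-0.7,0,0],[0,4,-0.6,0,0],[0,4,-0.6,0,0],[0,4,-0.6,0,0]]]'
python3 - <<'E'
from h import *
from station import env
s=env.read_state();q=np.load("q.npy");print("gutter",gp(s,q).round(4))
f=env.grab_frame("side");cv2.imwrite("pics/side3.png",cv2.resize(f["image"][150:290,170:350],None,fx=3,fy=3))
E
```

```text
clock: 7.05
tool_pos: [0.5484, -0.0794, 0.0593]
ee_rot: [[0.136, 0.991, 0.012], [0.991, -0.136, -0.006], [-0.005, 0.012, -1.0]]
ft_force: [-2.5, 1.2, 2.1]
finger_gap: 0.007
gutter [ 0.0035 -0.0342  0.0593]
clock: 7.55
tool_pos: [0.5667, -0.0819, 0.0623]
ee_rot: [[0.136, 0.991, 0.012], [0.991, -0.136, -0.006], [-0.005, 0.013, -1.0]]
ft_force: [-0.4, 0.9, -0.8]
finger_gap: 0.008
gutter [ 0.022  -0.0342  0.0623]
```

View pics/side3.png

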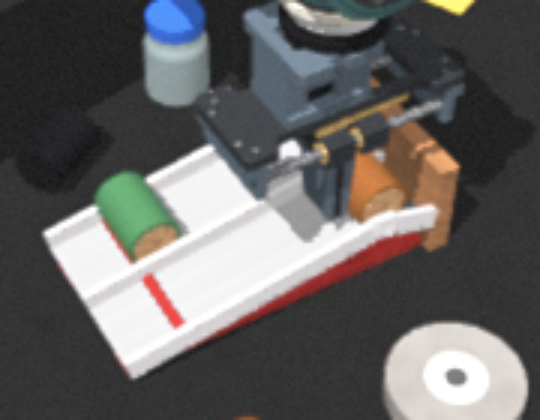

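Force has fallen to zero and the tube, crop (380,190), is over the crest. I'll nudge a few mm more, pause, then measure where it lies.

```bash
python3 -m handwheel '[[[0,3,-0.5,0,0],[0,0,0,0,0],[0,0,0,0,0],[0,0,0,0,0]]]'
python3 - <<'E'
from h import *
from station import env
s=env.read_state();q=np.load("q.npy");print("gutter",gp(s,q).round(4))
f=env.grab_frame("side");cv2.imwrite("pics/side4.png",cv2.resize(f["image"][150:290,170:350],None,fx=3,fy=3))
g=proj(f,g2w(q,[(.0765,-.0645,.063),(.058,-.0645,.07)]));print("cork centre crop px if seated / at 58",((g-[170,150])*3).round(0))
E
```

```text
clock: 8.1
tool_pos: [0.5708, -0.0826, 0.063]
ee_rot: [[0.136, 0.991, 0.014], [0.991, -0.136, -0.007], [-0.005, 0.014, -1.0]]
ft_force: [-0.8, 0.3, -0.0]
finger_gap: 0.005
gutter [ 0.0262 -0.0343  0.063 ]
cork centre crop px if seated / at 58 [[406. 202.]
 [387. 204.]]
```

View pics/side4.png

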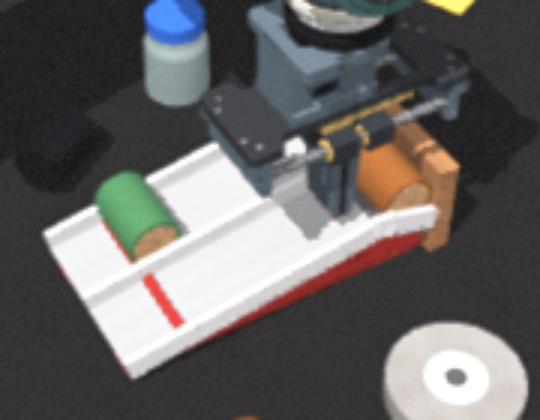

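The tube now lies against the stop, its cork at about (412,197) against a predicted seat of (406,202), with a gap to the finger. I'll back away and rise clear.

```bash
python3 -m handwheel '[[[0,-8,-4,0,0],[0,-8,-20,0,0],[0,-5,-40,0,0],[0,0,-50,0,0],[0,-10,-50,0,0],[0,-20,-20,0,0],[0,0,0,0,0],[0,0,0,0,0]]]'
python3 - <<'E'
from h import *
from station import env
q=np.load("q.npy");f=env.grab_frame("side");t=env.grab_frame("top")
c=np.zeros((430,800,3),np.uint8);a=cv2.resize(f["image"][150:290,180:350],None,fx=2.6,fy=2.6);b=cv2.resize(t["image"][115:275,225:360],None,fx=2.6,fy=2.6)
c[:a.shape[0],:a.shape[1]]=a;c[:b.shape[0],446:446+b.shape[1]]=b;cv2.imwrite("pics/end.png",c)
h=cv2.cvtColor(f["image"],cv2.COLOR_BGR2HSV);h0=cv2.cvtColor(pickle.load(open("f0.pkl","rb"))["side"]["image"],cv2.COLOR_BGR2HSV)
for x in(h0,h):
    k,l,st,ce=cv2.connectedComponentsWithStats(cv2.inRange(x,(45,80,30),(85,255,255)));print("green",[ce[i].round(1) for i in range(1,k) if st[i,4]>150])
print("seat proj in top crop",((proj(t,g2w(q,(.0765,-.0345,.085)))-[225,115])*2.6+[446,0]).round(0))
E
```

```text
clock: 9.15
tool_pos: [0.5125, -0.0736, 0.2516]
ee_rot: [[0.136, 0.991, 0.012], [0.991, -0.136, -0.006], [-0.004, 0.013, -1.0]]
ft_force: [0.4, -0.4, -0.9]
finger_gap: 0.005
green [array([212.8, 218.5])]
green [array([212.7, 218.4])]
seat proj in top crop [[627.  81.]]
```

View pics/end.png

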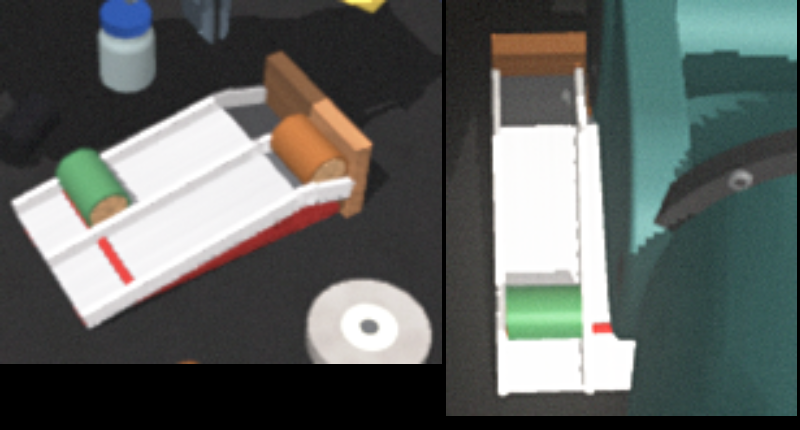

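The amber tube sits in the dip against the stop, left crop (310,150). Green is at the bottom, the jar and disc stand as before, and the arm is clear. Handing in.

```bash
python3 -c "
from station import env
print(env.hand_in())"
```

```text
the job is handed in; nothing more can be done
None
```

I pushed the amber tube up the right lane with the shut fingertips at about 50 mm/s. It rolled over the crest into the dip by itself. Then I backed off, raised the arm clear and handed in at about 9.3 s.

**Amber tube:** The last side picture, about a second after it settled, shows it lying against the stop with nothing touching it. Its cork was about 8 px from the predicted seat in the 3x-enlarged crop, or under 3 px in the original image, the same size as the gutter fit error in that view. The top camera could not confirm this because the arm hid that lane.

**Force:** The wrist read about 3 to 4 N while pushing, as sampled at the end of each move.

**Other objects:** The green tube's position in the side picture changed by 0.1 px. The jar and disc looked unmoved, though I checked those only by eye.

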